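# Wedge a seated drive off its cradle and hold it

## Robot

A 6-joint arm with a two-finger parallel gripper is mounted at the origin on a cart in front of the work surface, level with it; the furniture and walls round the work are solid. World frame = base frame: x ahead of the robot, y to its left, z up, the work surface at z = 0. Lengths are in m, angles in rad, forces in N, time in s.
With the tool pointing down it reaches from about 0.35 to 0.775 m from the base axis. Payload 7.3 kg.
Tool frame: the origin (TCP) lies at the very end of the fingers, on their centre line; the grasp point (between the pads) lies 19 mm behind it; z points along the fingers, y is the line along which they close (so a half turn about z gives the same grasp; the last joint's range is limited). The gripper opens to 92 mm and grips with 3 to 60 N. Pads are 19 mm wide; open, the fingers measure 130 mm over their backs; the gripper's body (75 mm by 190 mm) begins 47 mm behind the grasp point.
Start: joints at [-1.264, 0.342, 1.524, -0, 1.275, -0.146], TCP at [0.23, -0.472, 0.227] pointing down, gripper open.
Joint ranges: [-2.53, 2.53], [-0.77, 2.02], [0.04, 2.7], [-1, 4.14], [0.28, 2.66], [-3.11, 3.11]. Speed limits (rad/s): [2.57, 2.57, 3.14, 3.14, 3.14, 3.14].

## Interface

Orientations are given as [roll, pitch, yaw] about the fixed x, y, z axes, in that order (R = Rz(yaw) Ry(pitch) Rx(roll)).
In Python, from cell import robot gives the robot as it stands. The module is installed in compiled form; this text tells all that it offers.
- The arm moves only by the tool arm_command, never from a script. Its argument "moves" is a list of rows, each a list of 3 entries, a list of its own where there are three numbers: the shift along the tool's x, y, z in m, then the turn, a rotation vector about the tool's x, y, z in rad, then the finger opening in m, from 0 to 0.0918. In form: [[[dx, dy, dz], [ax, ay, az], claw], ...]. A call has exactly 5 rows; each row is the pose to reach, as a shift and turn from the pose commanded when the call began, along the tool's axes at that moment; what a row does not reach only later rows make up. A row lasts 1/10 s, in which the tool goes at most 50 mm and 8.59 degrees, less where a joint would pass 70% of its speed; a pose out of reach is approached as far as the arm can. A call with a gripper value outside its range is refused whole. The fingers move at their own pace and stop on an object; "squeeze" is the grip in N (left out, the last holds). Time passes only in rows, so rows that repeat a pose let the fingers close, or fill a call up. It gives the time, the measured TCP pose, the force, the opening and the grip force at its end, in the units of the state.
- robot.observe(): the state, without advancing time (a new reading comes with each control period).
- robot.read_camera(name): name is "scene" or "top" or "wrist"; returns the picture (420x560x3 uint8, red, green, blue); there is no depth.
- robot.camera_model(name): a dict with "fx", "fy", "cx", "cy" (pixels), "R" (3x3) and "t" (3): a world point X has camera coordinates R X + t. Camera axes: x right, y down, z forward; pixel columns grow to the right and rows downward; lengths in m; the calibration is good to about 2 mm. A picture is of the moment at which its call begins: read the wrist's pose just before it. camera_model takes no time and is no camera call; for the wrist camera it gives the pose at the moment of the call.
- robot.hand_in(): hands the job in; it is judged then, once.
The state is a dict: "time": time; "qpos": joint angles; "qvel": joint speeds; "joint_efforts": joint torques, N m; "tool_pos": TCP position; "tool_rot": TCP orientation; "contact_force": force on the tool from outside, world axes, zero at the start; "torque": the same for the moment, N m; "opening": finger opening in m; "grip_force": force on a finger pad.
Only numpy, scipy, OpenCV 4.12 (cv2) and the standard library are available. Lean on these libraries where they do the work, as an engineer would, in place of code of your own. Each camera call takes 0.05 s, during which the arm holds its last target. There are 200 camera calls.

## Task

The flat drive sits snugly in its cradle and there is no room for a finger under it. Take the tapered wedge by its upright tab out of the parts tray, push its thin end into the gap under the middle of the drive's front edge (the one facing the bare part of the bed plate) until that edge just lifts, about 4 mm clear of the ledges, with the rear edge still down in the cradle, and stay there: the program finishes while the gripper holds the wedge and the wedge carries the drive's front edge. Touch the drive with the wedge only, and leave the other things where they are.

Things in the scene. Friction and masses are not known exactly. Their poses are not given: they have to be found in the camera images.
- wedge: Bare aluminium wedge, 80 (x) x 24 mm, about 80 g, in one of the tray's compartments. Origin at the centre of its flat underside, z up. Top slopes evenly from 2 mm thick at the thin end (x = +40) to 14 mm at x = -20, then level to x = -40. An upright grip tab, 16 (x) x 14 (y) mm, stands on the thick end at x = -30, from 14 to 50 mm above the underside.
- wedge_tip (a point): Middle of the wedge's thin end, on its underside (x = +40 mm, y = 0, z = 0 in the wedge's frame).
- wedge_grip (a point): Point to grip on the wedge: axis of the upright tab, 40 mm above the underside (10 mm below the tab's top).
- tray: Fixed black parts tray, 104 (x) x 168 (y) mm, rim 28 mm above the table, walls 3 mm, on feet, inner floor 15 mm above the table, two dividers as high as the walls: three equal compartments side by side along y. Origin under its centre. Wedge, shim block and nozzle lie one in each, in any order; the tabs of wedge and block stand well above the walls.
- cradle: Fixed dark drive cradle. Origin on the table under the middle of the seat; x runs front to rear (the way to push), z up. On 12 mm feet a bed plate, top z = 16, x -95 to +46, y +-62 mm; bare apron in front (x < -35). Two ledges (top z = 21; y +-30 to +-50, x +-35) carry the drive; the 60 mm gap between them is open to the front. Side cheeks (beyond y +-51.5) and rear stop (x 36 to 43) rise to z = 33.
- cradle_mouth (a point): Point on the bed plate (z = 16 mm) below the middle of the seated drive's front edge: middle of the mouth of the 5 mm high gap (cradle x = -35, y = 0).
- drive: Flat 2.5 inch drive with a pale label, 70 (x) x 100 (y) x 9 mm, about 0.1 to 0.2 kg, loose, lying level on the cradle's ledges with 1 to 2 mm of play. Origin at the centre of its underside; its x and y lie along the cradle's.
- drive_front_left (a point): Underside of the drive at its front edge (x = -35 mm), 45 mm to the +y side. Seated: 21 mm above the table; this height is the one to raise by about 4 mm.
- drive_front_right (a point): Same, 45 mm to the -y side.
- drive_rear (a point): Underside of the drive at the middle of its rear edge (x = +35 mm).
- shim_block: Bare aluminium block, 54 x 24 x 14 mm, not tapered, with the same kind of upright tab (16 x 14 mm, up to 50 mm high) on its middle; too thick for the gap. Lies in the tray; not needed. Origin at the centre of its underside.
- nozzle: Grey hot-air nozzle, 24 mm across, 28 mm high, in the tray; not needed. Origin under its centre.
- tip_jar: Small round jar, white with a black lid, 31 mm across, 22 mm high; bystander. Origin under its centre.
- tweezers: Metal tweezers lying flat, 121 mm long (its y); bystander. Origin under its centre.
- solder_reel: Reel of solder with black flanges, about 66 x 54 x 34 mm; bystander.
- usb_key: White memory stick, 47 mm long (its y), 16 mm wide, 7 mm high; bystander.
Not all that is in view belongs to the job. Leave any purple look-alike of the wedge alone.

How it is judged:
By the outcome, as a careful person would: the job done as asked, in the order asked, and still so for the second after the job is handed in, while the arm keeps its last pose, push and grip.
It also fails if it takes over 35 s, if anything falls off the work surface, if the arm or the gripper's body presses on something with over 40 N, if the wrist force passes 120 N, or if a joint passes its speed limit or range.

## Working session

There is one attempt and no reset: what is moved stays moved. The work goes in short steps, Python scripts to look and compute and a tool call to move; the robot and the scene stay as the last step left them, time stands still between calls to the robot, and variables do not carry over. Pictures are saved under pics/ and viewed, at most 10 in all, crops included, and the job is handed in when it is done.

Besides the shell and the picture viewer there is one more tool, called after "Emit:" as a command line: name --argument value ..., lists and objects as JSON in quotes. arm_command: Moves the arm, as the interface text tells. Its arguments: {"type":"object","properties":{"moves":{"type":"array"},"squeeze":{"type":"number"}},"required":["moves"]}

```bash
mkdir -p pics; cat > h.py <<'E'
from cell import robot
import cv2, numpy as np
def snap(n,f):
    m=robot.camera_model(n); im=robot.read_camera(n); cv2.imwrite('pics/'+f,im[:,:,::-1]); np.savez('pics/'+f+'.npz',im=im,**{k:np.array(v) for k,v in m.items()}); return im,m
def ray(m,u,v,z):
    R=np.array(m['R']);t=np.array(m['t']);c=-R.T@t
    d=R.T@np.array([(u-m['cx'])/m['fx'],(v-m['cy'])/m['fy'],1]); return c+d*(z-c[2])/d[2]
def proj(m,X):
    p=np.array(m['R'])@np.array(X)+np.array(m['t']); return m['fx']*p[0]/p[2]+m['cx'],m['fy']*p[1]/p[2]+m['cy']
E
python3 - <<'E'
from h import *
s=robot.observe();print(s['time'],s['tool_pos'],s['tool_rot'],s['contact_force'])
for n in('top','scene'):
    im,m=snap(n,n+'1.png');print(n,m['fx'],-np.array(m['R']).T@m['t'])
E
```

```text
0.0 [ 0.22958629 -0.47167702  0.22602239] [-3.14002361e+00 -2.06956852e-04  4.52855231e-01] [-0.13685704  0.27041513 -0.01018312]
top 414.1098371590529 [ 0.4183313  -0.16642512  1.05200143]
scene 544.802882201665 [-0.64417766 -0.91002789  0.8987503 ]
```

View pics/top1.png

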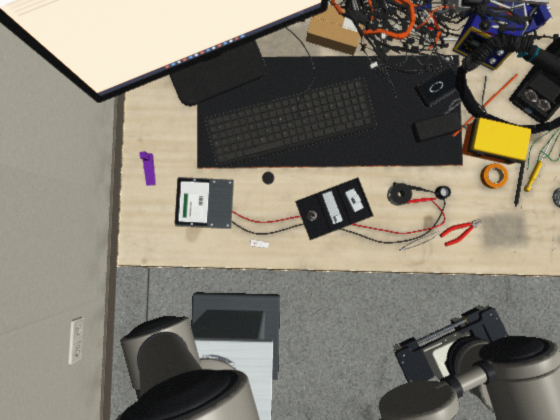

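View pics/scene1.png

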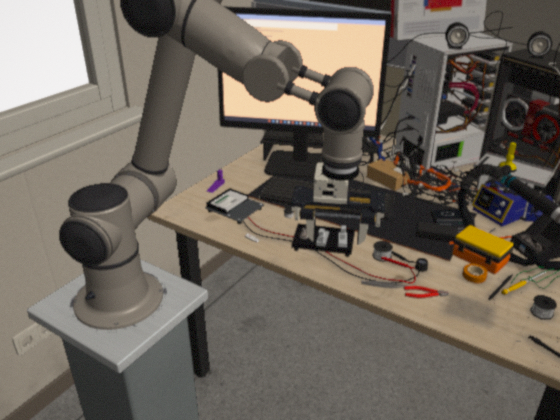

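The top view shows the drive in its cradle at about (205,203), the bare apron to its right at (222,203), and the tray at (335,208). A purple look-alike sits at (148,168). I'll take one enlarged crop of the tray and cradle.

```bash
python3 - <<'E'
from h import *
im=cv2.imread('pics/top1.png'); 
a=cv2.resize(im[170:250,165:245],(400,400),interpolation=cv2.INTER_CUBIC);b=cv2.resize(im[170:250,295:375],(400,400),interpolation=cv2.INTER_CUBIC)
cv2.imwrite('pics/crop1.png',np.hstack([a,b]))
m=robot.camera_model('top')
for p in [(205,203),(335,208),(148,168),(222,203)]: print(p,ray(m,*p,.02).round(3))
E
```

```text
(205, 203) [0.491 0.017 0.02 ]
(335, 208) [ 0.487 -0.308  0.02 ]
(148, 168) [0.576 0.163 0.02 ]
(222, 203) [ 0.492 -0.026  0.02 ]
```

View pics/crop1.png

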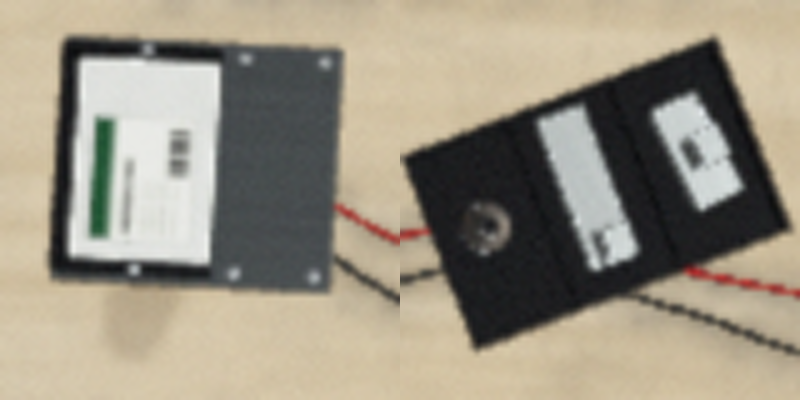

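The middle compartment holds the wedge, with its body at (332,207) and its tab at the lower end, about (339,218). Other things it could be taken for:
- the block at (354,200)
- the nozzle at (312,215)
- the purple look-alike at (148,168)

I choose the middle one: it is 80 mm long with its tab at one end. The cradle's front faces right, towards -y.

```bash
cat >> h.py <<'E'
from scipy.spatial.transform import Rotation as Ro
def plan(P,yaw,note=''):
    s=robot.observe();R=Ro.from_euler('xyz',s['tool_rot']);T=Ro.from_euler('xyz',[np.pi,0,yaw])
    d=R.inv().apply(np.array(P)-s['tool_pos']);print(note,'shift',d.round(4),'turn',(R.inv()*T).as_rotvec().round(3),'t',s['time'])
E
python3 - <<'E'
from h import *
m=robot.camera_model('top')
g=ray(m,339,218,.065);tip=ray(m,295+32,170+22,.017);print(g,tip)
plan([g[0]-0.0,g[1],.20],.37)
w=robot.camera_model('wrist');s=robot.observe();c=-np.array(w['R']).T@w['t'];R=Ro.from_euler('xyz',s['tool_rot']);print('cam in tool',R.inv().apply(c-s['tool_pos']),R.inv().apply(np.array(w['R'])[2]),w['fx'])
E
```

```text
[ 0.45995551 -0.31187091  0.065     ] [ 0.52655333 -0.28778909  0.017     ]
 shift [ 0.2771 -0.0429  0.0262] turn [-0.001 -0.     0.083] t 0.1
cam in tool [ 8.40783323e-02 -2.14132367e-05 -1.58171150e-01] [-3.09598757e-01 -5.85825517e-04  9.50867113e-01] 377.69741555198664
```

Emit:
arm_command --moves '[[[0.045,-0.008,0],[0,0,0.02],0.04],[[0.095,-0.015,0],[0,0,0.05],0.04],[[0.145,-0.023,0.005],[0,0,0.08],0.04],[[0.195,-0.03,0.01],[0,0,0.1],0.04],[[0.24,-0.038,0.015],[0,0,0.1],0.04]]'

```text
time: 0.6
tool_pos: [0.4303, -0.3315, 0.2113]
tool_rot: [-3.141, 0.0, 0.352]
contact_force: [0.0, -0.7, 0.7]
opening: 0.0563
grip_force: 0.0
```

Emit:
arm_command --moves '[[[0.02,0,0.005],[0,0,0],0.04],[[0.038,0,0.01],[0,0,0],0.04],[[0.038,0,0.01],[0,0,0],0.04],[[0.038,0,0.01],[0,0,0],0.04],[[0.038,0,0.01],[0,0,0],0.04]]'

```text
time: 1.1
tool_pos: [0.4637, -0.3206, 0.2018]
tool_rot: [3.141, 0.0, 0.351]
contact_force: [0.4, -0.1, 0.8]
opening: 0.04
grip_force: 0.0
```

```bash
python3 - <<'E'
from h import *
s=robot.observe();print(s['time'],s['tool_pos'],s['tool_rot'],s['opening'])
snap('wrist','w1.png')
E
```

```text
1.1 [ 0.46368683 -0.32061239  0.20183699] [3.14146080e+00 3.64135543e-04 3.51402934e-01] 0.04000238459281189
```

View pics/w1.png

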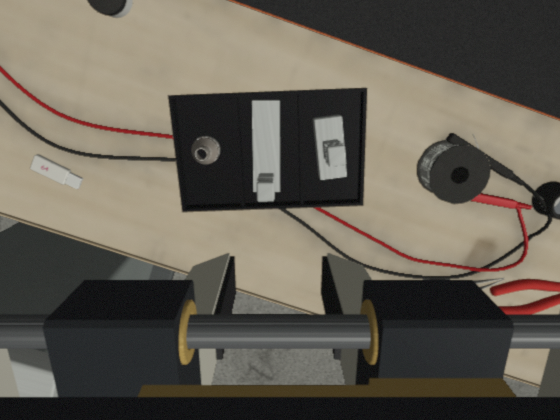

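The wrist view shows the wedge in the middle compartment, thin end at (266,101) and tab top at about (266,190). The block is at (330,150) and the nozzle at (205,150). The choice is confirmed.

```bash
python3 - <<'E'
from h import *
d=np.load('pics/w1.png.npz');im=d['im'];m={k:d[k] for k in d}
g=cv2.cvtColor(im,cv2.COLOR_RGB2GRAY)
cv2.imwrite('pics/c2.png',cv2.resize(im[90:215,225:310,::-1],None,fx=4.5,fy=4.5,interpolation=cv2.INTER_CUBIC))
for r in list(range(98,104))+[110,140,165]+list(range(170,206,2)):
    x=np.where(g[r,240:295]>110)[0]+240; print(r,x[[0,-1]] if len(x) else None, g[r,266])
E
```

```text
98 None 28
99 None 48
100 [254 277] 113
101 [252 279] 165
102 [252 279] 168
103 [252 279] 167
110 [252 279] 166
140 [252 279] 165
165 [253 279] 167
170 [253 279] 167
172 [253 279] 153
174 [253 279] 79
176 [253 279] 86
178 [253 279] 87
180 [253 279] 71
182 [253 279] 99
184 [253 279] 157
186 [253 279] 165
188 [253 279] 165
190 [253 279] 163
192 [257 274] 165
194 [257 274] 166
196 [258 274] 167
198 [258 274] 167
200 [258 273] 155
202 None 45
204 None 14
```

View pics/c2.png

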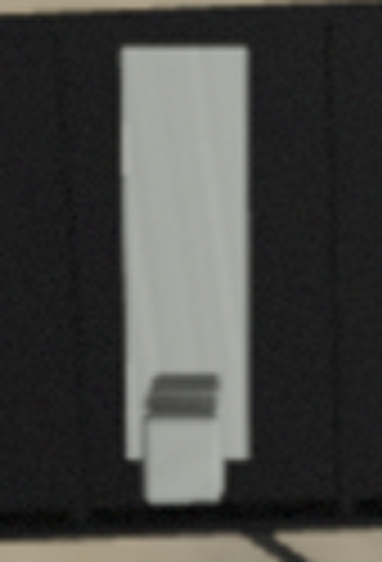

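```bash
python3 - <<'E'
from h import *
d=np.load('pics/w1.png.npz');m={k:d[k] for k in d}
g=ray(m,266,191.8,.065);f=ray(m,266.2,182.5,.065);b=ray(m,265.8,201,.065);tip=ray(m,266,99.8,.017)
wl=ray(m,258,192,.065);wr=ray(m,274.7,192,.065)
print(g,f,b,np.linalg.norm(f-b),np.linalg.norm(wl-wr),tip,np.linalg.norm((tip-g)[:2]));y=np.arctan2(*(tip-g)[[1,0]]);print(y)
plan([g[0],g[1],.12],y);plan([g[0],g[1],.036],y)
E
```

```text
[ 0.46140023 -0.310978    0.065     ] [ 0.46877319 -0.30853692  0.065     ] [ 0.4539901  -0.31342954  0.065     ] 0.015571689254805095 0.013538840137856641 [ 0.52684589 -0.286259    0.017     ] 0.0699583058385034
0.36113803062041655
 shift [ 0.0012 -0.0099  0.082 ] turn [ 0.    0.   -0.01] t 1.15
 shift [ 0.0012 -0.01    0.166 ] turn [ 0.    0.   -0.01] t 1.15
```

Emit:
arm_command --moves '[[[0,-0.005,0.03],[0,0,-0.01],0.03],[[0.001,-0.01,0.06],[0,0,-0.01],0.03],[[0.001,-0.01,0.09],[0,0,-0.01],0.03],[[0.001,-0.01,0.11],[0,0,-0.01],0.03],[[0.001,-0.01,0.125],[0,0,-0.01],0.03]]'

```text
time: 1.65
tool_pos: [0.4608, -0.3105, 0.0756]
tool_rot: [-3.141, 0.001, 0.361]
contact_force: [-0.6, 0.0, 1.0]
opening: 0.03
grip_force: 0.0
```

```bash
python3 - <<'E'
from h import *
plan([.4614,-.3110,.036],.361)
E
```

```text
shift [0.0004 0.0007 0.0396] turn [-0.001  0.001  0.   ] t 1.65
```

Emit:
arm_command --moves '[[[0,0,0.02],[0,0,0],0.03],[[0,0,0.04],[0,0,0],0.03],[[0,0,0.04],[0,0,0],0.03],[[0,0,0.04],[0,0,0],0.005],[[0,0,0.04],[0,0,0],0.005]]' --squeeze 50

```text
time: 2.15
tool_pos: [0.4624, -0.311, 0.0381]
tool_rot: [3.14, -0.001, 0.362]
contact_force: [0.9, -0.9, -0.3]
opening: 0.0182
grip_force: 0.0
```

Emit:
arm_command --moves '[[[0,0,0],[0,0,0],0.005],[[0,0,0],[0,0,0],0.005],[[0,0,0],[0,0,0],0.005],[[0,0,0],[0,0,0],0.005],[[0,0,-0.01],[0,0,0],0.005]]'

```text
time: 2.65
tool_pos: [0.4615, -0.3096, 0.0464]
tool_rot: [-3.14, 0.001, 0.363]
contact_force: [0.5, 0.2, -1.3]
opening: 0.0136
grip_force: 50.0
```

Emit:
arm_command --moves '[[[0,0,-0.02],[0,0,0],0.005],[[0,0,-0.05],[0,0,0],0.005],[[0,0,-0.08],[0,0,0],0.005],[[0,0,-0.11],[0,0,0],0.005],[[0,0,-0.11],[0,0,0],0.005]]'

```text
time: 3.15
tool_pos: [0.4639, -0.3114, 0.1616]
tool_rot: [3.134, -0.004, 0.363]
contact_force: [-0.1, 0.4, 0.1]
opening: 0.014
grip_force: 50.0
```

```bash
python3 - <<'E'
from h import *
d=np.load('pics/top1.png.npz');m={k:d[k] for k in d};im=d['im']
sub=im[170:250,165:245].astype(int)
mask=(sub.min(2)>150)&(sub.max(2)-sub.min(2)<25)
n,l,st,ce=cv2.connectedComponentsWithStats(mask.astype(np.uint8));k=1+st[1:,4].argmax()
c=max(cv2.findContours((l==k).astype(np.uint8),0,2)[0],key=cv2.contourArea)
r=cv2.minAreaRect(c);box=cv2.boxPoints(r)+[165,170];P=np.array([ray(m,u,v,.03) for u,v in box])
print(P.round(4),np.linalg.norm(np.diff(P,axis=0),axis=1))
# apron corners z=.016 from crop
A=np.array([ray(m,165+x/5,170+y/5,.016) for x,y in [(343,50),(331,292)]]);print(A,np.linalg.norm(A[0]-A[1]))
w=A[0]-A[1];yaw=np.arctan2(w[1],w[0])+np.pi/2;ax=np.array([np.cos(yaw),np.sin(yaw)]);mid=A.mean(0)[:2];print(yaw,'mouth est',mid+.06*ax)
mouth=mid+.06*ax
plan([*(mouth-ax*(.070+.04)),.13],yaw)
E
```

```text
[[0.4452 0.0792 0.03  ]
 [0.544  0.0771 0.03  ]
 [0.5416 0.0075 0.03  ]
 [0.4428 0.01   0.03  ]] [0.09886464 0.06964622 0.09885066]
[[ 0.55130896 -0.05245159  0.016     ]
 [ 0.4295614  -0.05008092  0.016     ]] 0.12177064539288225
1.5513267399753827 mouth est [0.49160328 0.00872237]
 shift [ 0.0984 -0.1876  0.0305] turn [ 9.000e-03  1.000e-03 -1.188e+00] t 3.15
```

Emit:
arm_command --moves '[[[0.01,-0.02,0],[0,0,-0.14],0.005],[[0.02,-0.045,0],[0,0,-0.28],0.005],[[0.035,-0.07,0],[0,0,-0.42],0.005],[[0.05,-0.095,0],[0,0,-0.56],0.005],[[0.06,-0.12,0],[0,0,-0.7],0.005]]'

```text
time: 3.65
tool_pos: [0.4754, -0.1751, 0.1562]
tool_rot: [-3.141, -0.0, 1.069]
contact_force: [0.2, 0.2, -0.2]
opening: 0.0135
grip_force: 50.0
```

```bash
python3 - <<'E'
from h import *
plan([.489,-.1013,.13],1.545)
E
```

```text
shift [ 0.0712 -0.0235  0.0262] turn [-0.001 -0.    -0.476] t 3.65
```

Emit:
arm_command --moves '[[[0.02,-0.007,0.005],[0,0,-0.13],0.005],[[0.04,-0.013,0.01],[0,0,-0.26],0.005],[[0.06,-0.02,0.018],[0,0,-0.38],0.005],[[0.071,-0.0235,0.026],[0,0,-0.476],0.005],[[0.071,-0.0235,0.026],[0,0,-0.476],0.005]]'

```text
time: 4.15
tool_pos: [0.4885, -0.1014, 0.1294]
tool_rot: [-3.138, -0.001, 1.542]
contact_force: [-0.1, 0.5, -0.2]
opening: 0.0136
grip_force: 50.0
```

Emit:
arm_command --moves '[[[0,0,0],[0,0,0],0.005],[[0,0,0],[0,0,0],0.005],[[0,0,0],[0,0,0],0.005],[[0,0,0],[0,0,0],0.005],[[0,0,0],[0,0,0],0.005]]'

```text
time: 4.65
tool_pos: [0.4896, -0.1035, 0.1309]
tool_rot: [3.141, 0.0, 1.538]
contact_force: [0.1, -0.1, -0.9]
opening: 0.0136
grip_force: 50.0
```

```bash
python3 - <<'E'
from h import *
s=robot.observe();print(s['time'],s['tool_pos'],s['tool_rot'],s['opening'])
snap('wrist','w2.png')
E
```

```text
4.65 [ 0.48955811 -0.10352804  0.13086684] [3.14129515e+00 1.86569365e-04 1.53778979e+00] 0.013599385479894786
```

View pics/w2.png

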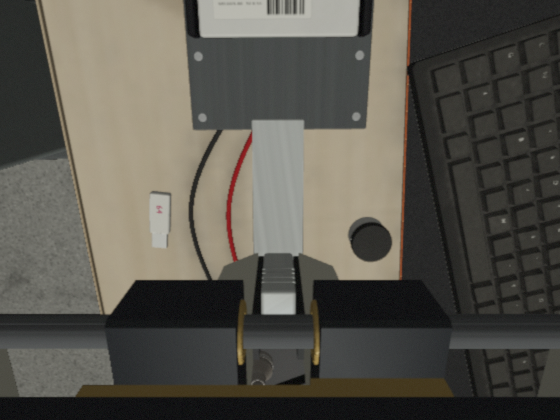

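Held wedge: the thin end is at row 120, columns 252–303. The drive's front edge is at row 37, columns 199–360. The apron's front edge is at row 128, columns 194–366.

```bash
python3 - <<'E'
from h import *
d=np.load('pics/w2.png.npz');im=d['im'];m={k:d[k] for k in d};g=cv2.cvtColor(im,cv2.COLOR_RGB2GRAY).astype(int)
def fall(a,th,rev=False):
    i=np.where(np.diff((a>th).astype(int))!=0)[0];return i+(th-a[i])/(a[i+1]-a[i])
for c in (205,215,340,355): print('drive front',c,fall(g[25:50,c],130)+25)
for c in (215,235,325,345): print('apron',c,fall(g[115:140,c],110)+115)
for r in (15,25): print('drive sides',r,fall(g[r,185:375],130)[[0,-1]]+185)
for r in (60,90,115): print('apron sides',r,fall(g[r,180:380],110)[[0,-1]]+180)
for r in (126,150,200): print('wedge',r,g[r,244:312:4])
for c in (258,278,298): print('tip',c,fall(g[110:130,c],115)+110)
E
```

```text
drive front 205 [37.06666667]
drive front 215 [37.01694915]
drive front 340 [36.07142857]
drive front 355 [35.09615385]
apron 215 [129.64       131.60869565]
apron 235 [129.26470588]
apron 325 [128.37142857]
apron 345 [128.47368421]
drive sides 15 [198.58536585 373.13043478]
drive sides 25 [199.14705882 372.76470588]
apron sides 60 [187.33333333 369.61702128]
apron sides 90 [189.58974359 367.84615385]
apron sides 115 [191.5        366.28571429]
wedge 126 [ 74  72 136 156 154 154 154 156 154 157 157 155 156 156 154  97  75]
wedge 150 [ 59 134 152 152 157 155 154 155 155 154 159 155 156 156 157 156 159]
wedge 200 [152 158 149 158 152 152 155 156 152 153 154 156 160 153 155 158 159]
tip 258 [119.51282051]
tip 278 [119.47222222]
tip 298 [119.47058824]
```

```bash
python3 - <<'E'
from h import *
d=np.load('pics/w2.png.npz');im=d['im'];m={k:d[k] for k in d};g=cv2.cvtColor(im,cv2.COLOR_RGB2GRAY).astype(int)
for r in (122,125): x=np.where(g[r,235:320]>115)[0]+235;print(r,x[[0,-1]])
x=np.where(g[25,190:366]>130)[0]+190;print('label',x[0],x[-1])
T=[ray(m,x[0]-.5,25,.03),ray(m,x[-1]+.5,25,.03)];print('drive w',T,np.linalg.norm(T[0]-T[1]))
L=ray(m,205,37.07,.03);R=ray(m,350,35.5,.03);v=R-L;print('front',L,R,'yaw',np.arctan2(v[1],v[0])+np.pi/2)
A=ray(m,192.4,129.9,.016);B=ray(m,365.4,128.2,.016);v=B-A;print('apron',A,B,np.linalg.norm(v),'yaw',np.arctan2(v[1],v[0])+np.pi/2, (A+B)/2)
x=np.where(g[122,235:320]>115)[0]+235
for z in(.110,.112):
  a=ray(m,x[0]-.3,119.5,z);b=ray(m,x[-1]+.3,119.5,z);v=b-a;print('tip',z,(a+b)/2,np.linalg.norm(v))
print(robot.observe()['tool_pos'])
E
```

```text
122 [252 303]
125 [252 303]
label 200 357
drive w [array([0.44441313, 0.01753936, 0.03      ]), array([0.54283734, 0.014173  , 0.03      ])] 0.09848176164865777
front [0.44719189 0.01054004 0.03      ] [0.53831441 0.00832893 0.03      ] yaw 1.5465358877711497
apron [ 0.43009401 -0.04805614  0.016     ] [ 0.55326358 -0.05106998  0.016     ] 0.12320643582022399 yaw 1.5463321853535688 [ 0.49167879 -0.04956306  0.016     ]
tip 0.11 [ 0.49135699 -0.03477074  0.11      ] 0.023910342424699173
tip 0.112 [ 0.49136551 -0.0345981   0.112     ] 0.02364320331281077
[ 0.4895439  -0.10342983  0.13082498]
```

```bash
python3 - <<'E'
from h import *
plan([.4908,-.0710,.048],1.543)
E
```

```text
shift [0.0325 0.0002 0.0828] turn [ 0.     0.    -0.005] t 4.7
```

Emit:
arm_command --moves '[[[0.015,0,0.02],[0,0,-0.005],0.005],[[0.032,0,0.045],[0,0,-0.005],0.005],[[0.032,0,0.065],[0,0,-0.005],0.005],[[0.032,0,0.08],[0,0,-0.005],0.005],[[0.032,0,0.083],[0,0,-0.005],0.005]]'

```text
time: 5.2
tool_pos: [0.4896, -0.0708, 0.0462]
tool_rot: [-3.139, -0.001, 1.544]
contact_force: [-0.2, 0.4, -0.9]
opening: 0.0139
grip_force: 50.0
```

Emit:
arm_command --moves '[[[0,0,0.002],[0,0,0],0.005],[[0,0,0.004],[0,0,0],0.005],[[0,0,0.006],[0,0,0],0.005],[[0,0,0.006],[0,0,0],0.005],[[0,0,0.006],[0,0,0],0.005]]'

```text
time: 5.7
tool_pos: [0.4907, -0.0713, 0.042]
tool_rot: [3.141, 0.0, 1.544]
contact_force: [-0.3, 0.5, -1.6]
opening: 0.0139
grip_force: 50.0
```

```bash
python3 - <<'E'
from h import *
s=robot.observe();print(s['time'],s['tool_pos'],s['tool_rot'],s['contact_force'])
im,m=snap('wrist','w3.png');plan([.4908,-.0710,.038],1.543)
E
```

```text
5.7 [ 0.49074931 -0.07127108  0.04204854] [3.14098023e+00 2.48841326e-04 1.54365399e+00] [-0.30997318  0.47599408 -1.5746027 ]
 shift [0.0002 0.     0.004 ] turn [0.001 0.    0.001] t 5.75
```

View pics/w3.png

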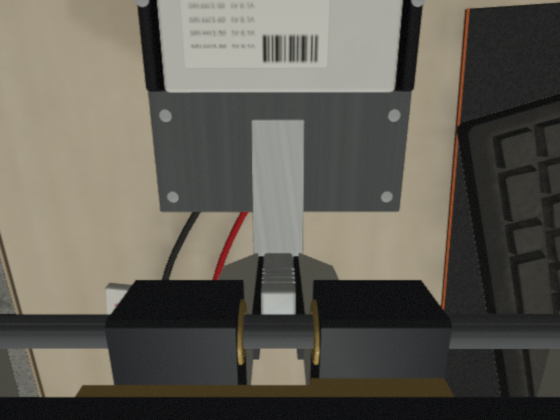

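The wedge tip is at (278,120), centred on the drive's front edge (columns 161–402, row 91) and still a little above the apron. Lowering it to touch.

Emit:
arm_command --moves '[[[0,-0.0,0.001],[0,0,0],0.005],[[0,0,0.002],[0,0,0],0.005],[[0,0,0.003],[0,0,0],0.005],[[0,0,0.0035],[0,0,0],0.005],[[0,0,0.0035],[0,0,0],0.005]]'

```text
time: 6.25
tool_pos: [0.4906, -0.0713, 0.0388]
tool_rot: [3.141, 0.0, 1.544]
contact_force: [-1.7, 0.0, 6.6]
opening: 0.0137
grip_force: 50.0
```

Emit:
arm_command --moves '[[[0.004,0,-0.0003],[0,0,0],0.005],[[0.009,0,-0.0003],[0,0,0],0.005],[[0.014,0,-0.0003],[0,0,0],0.005],[[0.018,0,-0.0003],[0,0,0],0.005],[[0.02,0,-0.0003],[0,0,0],0.005]]'

```text
time: 6.75
tool_pos: [0.4917, -0.051, 0.0389]
tool_rot: [3.14, 0.001, 1.545]
contact_force: [0.1, -3.1, 5.6]
opening: 0.0138
grip_force: 50.0
```

Emit:
arm_command --moves '[[[0.003,0,0],[0,0,0],0.005],[[0.006,0,0],[0,0,0],0.005],[[0.009,0,0],[0,0,0],0.005],[[0.012,0,0],[0,0,0],0.005],[[0.014,0,0],[0,0,0],0.005]]'

```text
time: 7.25
tool_pos: [0.4921, -0.0374, 0.0389]
tool_rot: [3.14, 0.001, 1.544]
contact_force: [0.6, -6.0, 4.7]
opening: 0.0136
grip_force: 50.0
```

```bash
python3 - <<'E'
from h import *
s=robot.observe();print(s['time'],s['tool_pos'],s['tool_rot'],s['contact_force'])
im,m=snap('wrist','w4.png')
E
```

```text
7.25 [ 0.49211776 -0.03739386  0.03892348] [3.14007543e+00 1.23878699e-03 1.54441262e+00] [ 0.58691919 -6.02089536  4.68825689]
```

View pics/w4.png

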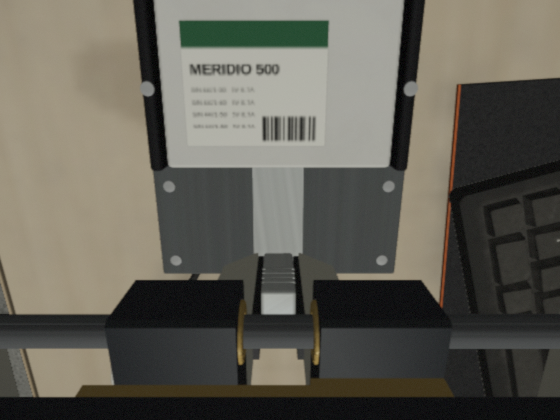

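The wedge is entering centrally: the drive's front edge is at row 167 and the wedge is at columns 252–303. Next I work out the remaining advance.

```bash
cat > rem.py <<'E'
from h import *
def rem(f,ty):
    d=np.load('pics/'+f+'.npz');im=d['im'];m={k:d[k] for k in d};g=cv2.cvtColor(im,cv2.COLOR_RGB2GRAY).astype(int)
    def row(c):
        a=g[130:260,c];i=np.where((a[:-1]>125)&(a[1:]<=125))[0];return 130+i[-1]+(a[i[-1]]-125)/(a[i[-1]]-a[i[-1]+1])
    r=[(c,row(c)) for c in (185,220,340,375)];print(r)
    u,v=np.polyfit(*zip(*r),1);v=u*278+v;lift=0
    for _ in range(8):
        e=ray(m,278,v,.030+lift)[1]-9*lift/70
        ins=ty+.0688-e;lift=max(0,.2*(ins-.015))
    print('edge',e,'ins',ins,'lift',lift,'remaining',.035-ins)
    for c,q in r: print(ray(m,c,q,.03+lift).round(4))
E
python3 -c "
from rem import *
rem('w4.png',-.0374)"
```

```text
[(185, np.float64(167.16363636363636)), (220, np.float64(167.12727272727273)), (340, np.float64(167.0625)), (375, np.float64(167.09803921568627))]
edge 0.011572307400899007 ins 0.019827692599100992 lift 0.0009655385198201985 remaining 0.015172307400899011
[0.4516 0.0128 0.031 ]
[0.4673 0.0124 0.031 ]
[0.5209 0.011  0.031 ]
[0.5365 0.0105 0.031 ]
```

Emit:
arm_command --moves '[[[0.003,0,0],[0,0,0],0.005],[[0.006,0,0],[0,0,0],0.005],[[0.009,0,0],[0,0,0],0.005],[[0.012,0,0],[0,0,0],0.005],[[0.015,0,0],[0,0,0],0.005]]'

```text
time: 7.8
tool_pos: [0.4925, -0.0225, 0.0389]
tool_rot: [3.14, 0.001, 1.544]
contact_force: [0.1, -5.4, 5.7]
opening: 0.0137
grip_force: 50.0
```

Emit:
arm_command --moves '[[[0,0,0],[0,0,0],0.005],[[0,0,0],[0,0,0],0.005],[[0,0,0],[0,0,0],0.005],[[0,0,0],[0,0,0],0.005],[[0,0,0],[0,0,0],0.005]]'

```text
time: 8.3
tool_pos: [0.4925, -0.0221, 0.0389]
tool_rot: [3.14, 0.001, 1.544]
contact_force: [0.5, -3.7, 5.0]
opening: 0.0137
grip_force: 50.0
```

```bash
python3 - <<'E'
from rem import *
s=robot.observe();print(s['time'],s['tool_pos'],s['tool_rot'],s['contact_force'])
snap('wrist','w5.png');rem('w5.png',s['tool_pos'][1]);snap('top','t5.png')
E
```

```text
8.3 [ 0.49248214 -0.0220749   0.03890454] [3.14017765e+00 5.20966535e-04 1.54415859e+00] [ 0.46285639 -3.70640882  4.96854713]
[(185, np.float64(201.56060606060606)), (220, np.float64(201.578125)), (340, np.float64(201.54545454545453)), (375, np.float64(201.55384615384617))]
edge 0.011337033739036622 ins 0.03538806696003488 lift 0.004077613392006976 remaining -0.0003880669600348774
[0.4512 0.013  0.0341]
[0.4669 0.0126 0.0341]
[0.5211 0.0111 0.0341]
[0.5369 0.0106 0.0341]
```

View pics/w5.png

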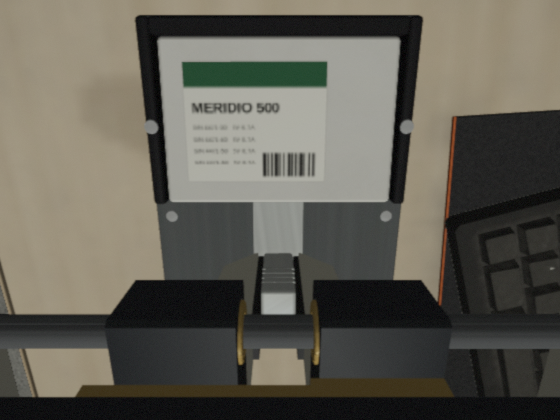

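The drive's front edge is at row 201.5 and level across. The rear is still inside the stop, at row about 35. The wedge is gripped, 35.4 mm in, for a calculated lift of 4.1 mm. Handing in.

```bash
python3 -c "
from cell import robot
print(robot.hand_in())"
```

```text
the job is handed in; nothing more can be done
None
```

I handed the job in at about 8.4 s, with the gripper holding the wedge 35 mm under the middle of the drive's front edge; by the wedge's slope that edge is about 4 mm up, and the rear edge looked still seated in the last picture.

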